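# Line up a quarter-turn fastener and hold a service panel shut

### The arm

A 7-joint arm with a two-finger parallel gripper is mounted at the origin on a cart in front of the work surface, level with it; the furniture and walls round the work are solid. World frame = base frame: x ahead of the robot, y to its left, z up, the work surface at z = 0. Lengths are in m, angles in rad, forces in N, time in s.
With the tool pointing down it reaches from about 0.4 to 0.875 m from the base axis. Payload 6.5 kg.
Tool frame: the origin (TCP) lies at the very end of the fingers, on their centre line; the grasp point (between the pads) lies 19 mm behind it; z points along the fingers, y is the line along which they close (so a half turn about z gives the same grasp; the last joint's range is limited). The gripper opens to 85 mm and grips with 20 to 120 N. Pads are 22 mm wide; open, the fingers measure 114 mm over their backs; the gripper's body (76 mm by 85 mm) begins 54 mm behind the grasp point. The pads swing forward as they close: fully open they stand 13 mm farther back than shut.
Start: joints at [1.147, 0.536, -0.004, 1.538, 0.003, 1.067, -0.071], TCP at [0.228, -0.609, 0.231] pointing down, gripper open.
Joint ranges: [-2.7, 2.7], [-0.37, 2.16], [-1.27, 1.26], [0.24, 2.4], [-1.31, 4.45], [0.19, 1.91], [-2.76, 2.76]. Speed limits (rad/s): [2.39, 2.39, 3.14, 3.14, 3.14, 3.14, 3.14].

### API

Orientations are given as a unit quaternion [w, x, y, z].
In Python, from plant import ctrl gives the robot as it stands.
- The arm moves only by the shell command python3 -m creep 'ROWS' [OPENING] [FORCE]. ROWS is JSON, a list of rows, each a list of 2 entries, a list of its own where there are three numbers: the shift along the tool's x, y, z in mm, then the turn about the tool's z in degrees. A call has exactly 8 rows; each row shifts and turns the commanded pose from where the row before left it, along the tool's axes as they then stand; what a row does not reach is not made up. A row lasts 1/12 s, in which the tool goes at most 41.7 mm and 7.16 degrees, less where a joint would pass 70% of its speed; a pose out of reach is approached as far as the arm can. A call is refused whole if a number of a shift passes 41.7 or a number of a turn 7.16, either way. A call with a gripper value outside its range is refused whole. OPENING is the closure, from -1 (fully open) to 1 (shut), set as the call begins (- or left out, the last holds). The fingers move at their own pace and stop on an object; FORCE is the grip in N (left out, the last holds). Time passes only in rows, so rows that do not move let the fingers close, or fill a call up. It gives the time, the measured TCP pose, the force, the opening and the grip force at its end, in the units of the state.
- ctrl.state(): the state, without advancing time (a new reading comes with each control period).
- ctrl.read_camera(name): name is "scene" or "top"; returns the picture (384x512x3 uint8, red, green, blue); there is no depth.
- ctrl.camera_params(name): a dict with "fx", "fy", "cx", "cy" (pixels), "xyz" and "attitude" of the camera in the world. Camera axes: x right, y up, looking along -z (the intrinsics and any distortion apply to the point x, -y, -z); pixel columns grow to the right and rows downward; lengths in m; the calibration is good to about 2 mm. A picture is of the moment at which its call begins. camera_params takes no time and is no camera call.
- ctrl.hand_in(): hands the job in; it is judged then, once.
The state is a dict: "time": time; "qpos": joint angles; "joint_velocities": joint speeds; "joint_efforts": joint torques, N m; "ee_pos": TCP position; "ee_rot": TCP orientation; "contact_force": force on the tool from outside, world axes, zero at the start; "ft_torque": the same for the moment, N m; "finger_gap": opening from 0.0 (shut) to 1.0 (fully open); "finger_force": force on a finger pad.
Only numpy, scipy, OpenCV 4.12 (cv2) and the standard library are available. Lean on these libraries where they do the work, as an engineer would, in place of code of your own. Each camera call takes 0.05 s, during which the arm holds its last target. There are 200 camera calls.

### The job

Take the red-handled key out of its grey stand and stand its blade fully home and upright in the slot of the quarter-turn fastener in the middle of the blue panel. With the key, turn the fastener counter-clockwise until its slot lines up with the two white lines on the panel, then push the panel straight down through the key until it is fully home against the frame of the grey box. Finish like that: still gripping the key and still pressing the panel down; leave the other things on the table where they are.

Things in the scene. Friction and masses are not known exactly. Their poses are not given: they have to be found in the camera images.
- key: Loose flat-bladed key, 80 g, 74 mm tall, upright in the stand, collar on the stand's top. Origin: tip of the blade on the long axis; z up, x along the width of blade and handle. From the tip up: steel blade 24 (x) by 6 (y) mm, z 0-16, tip rounded (radius 3); collar 28 across, z 16-22; shank 11 across, z 22-50; red handle bar 56 (x) by 14 (y), z 50-74. A half turn about z makes no difference.
- key_grip (a point): Centre of the key's red handle bar, 62 mm above the blade's tip, axes as the key: grip here from above, across the bar's 14 mm (y).
- key_stand: Fixed grey plastic block 70 (x) by 60 (y) by 30 mm high in which the key starts, its slot 26.5 by 8.5 mm and 20 mm deep along the block's x. Origin: centre of the underside. Stand and box may change places, left and right. A blue bag sealer about 0.12 m high, with a raised arm, stands fixed behind and between them: carry things well above it.
- housing: Fixed grey control box 150 (x) by 190 (y) mm, frame rim 60 mm high with a 1.5 mm black gasket on it, and a blue panel of the same outline floating above it on four springs. Origin: centre of the underside, straight below the fastener's axis; z up. The white lines on the panel run along the box's x.
- panel_top (a point): Centre of the panel's upper face, on the fastener's axis, 74.5 mm above the table when the panel is up. Axes as the box. The 6 mm blue panel bears two white lines (30 mm long, along x) on either side of the fastener.
- fastener_mouth (a point): On the fastener's axis, level with the top of its aluminium head (42 mm across, 8 mm above the panel, 82.5 mm above the table with the panel up); x along the slot, z up; turns with it. Slot 8.4 mm wide, 29 long, 19 deep. Key fully home: collar on the head, blade tip 16 mm below this point. The key has about 0.1 rad of play each way, so the fastener trails it by that much.
- fastener (a joint): Fastener angle, rad: 0 = slot in line with the white lines; grows counter-clockwise seen from above. Starts between -1.3 and -0.75; end stops at -1.57 and +0.40, no click at 0. Stays where left (friction 0.06 N m). A hidden crossbar under it meets the frame: more than about 0.15 off 0, the panel goes down only 2 mm.
- panel (a joint): How far the panel is pressed down, in m: 0 up on its springs, 0.007 fully home on the frame. It moves straight down, springs back when let go, takes about 4 N to start and 10 N fully home.
- bottle_1: Bystander: brown dropper bottle with black top, 33 mm across, 102 mm tall.
- small_box_1: Bystander: small white carton, 88 x 62 x 52 mm.
- tape_1: Bystander: roll of brown tape, 90 mm across, 48 mm tall, flat on the table between the two work places.
Things that resemble listed ones, but are neither listed nor needed, are in the scene too. Of the things like the key, leave any that is orange; of the rest the smaller one is meant.

How it is judged:
On the way, in this order (a step that is already met when the one before it is completed fails the run):
1. the key stands upright and fully home in the fastener's slot (horizontal distance between key and fastener_mouth below 0.004 m and z of key in the frame of fastener_mouth below -0.0115 m and angle between key's own z axis and vertical below 0.12 rad), for 0.2 s.
2. with the key in the slot, the fastener's slot is in line with the white lines (all of step 1 and value of joint fastener between -0.14 and 0.14 rad), for 0.1 s.
At the end, for the whole second after the job is handed in: Key upright in the slot (4 mm of its axis, 11.5 mm deep, tilt under 0.12 rad), fastener within 0.14 rad of alignment, panel pressed down at least 5.5 of 7 mm, gripper still on the key (over 5 N), key bearing on the fastener or panel with over 4 N (all of step 2 and value of joint panel above 0.0055 m and contact force between the fingers and key above 5 N and contact force between key and housing above 4 N); the arm keeps its last pose, push and grip.
It fails at once if a bystander (bottle, carton, tape) is moved more than 3 cm (distance of any of bottle_1, small_box_1, tape_1 from where it was at the start of the episode above 0.03 m).
It also fails if it takes over 58 s, if anything falls off the work surface, if the arm or the gripper's body presses on something with over 40 N, if the wrist force passes 120 N, or if a joint passes its speed limit or range.

## Working session

There is one attempt and no reset: what is moved stays moved. The work goes in short steps, Python scripts to look and compute and a shell command to move; the robot and the scene stay as the last step left them, time stands still between calls to the robot, and variables do not carry over. Pictures are saved under pics/ and viewed, at most 10 in all, crops included, and the job is handed in when it is done.

```bash
ls; mkdir -p pics; python3 - <<'E'
from plant import ctrl
import cv2
for n in("scene","top"):
    im=ctrl.read_camera(n); cv2.imwrite(f"pics/{n}0.png",im[:,:,::-1]); print(n,ctrl.camera_params(n))
print(ctrl.state())
E
```

```text
pics
scene {'fx': 473.9692184265304, 'fy': 473.9692184265304, 'cx': 256.9277432744092, 'cy': 192.2588591676454, 'xyz': array([-0.50383189, -0.90307535,  0.68088812]), 'attitude': array([ 0.75287976,  0.49492338, -0.25018754, -0.35444198])}
top {'fx': 417.0565593947332, 'fy': 417.0565593947332, 'cx': 252.95363014078347, 'cy': 186.76891051236424, 'xyz': array([ 0.48178295, -0.0348444 ,  1.33556126]), 'attitude': array([-0.70038697, -0.03084068,  0.02876691,  0.71251625])}
{'time': 0.1, 'qpos': array([ 1.14679572,  0.53711395, -0.00441944,  1.53878824,  0.00262959,
        1.06733504, -0.07120053]), 'joint_velocities': array([-0.00031185,  0.00064492,  0.00028475, -0.00232938,  0.00124463,
       -0.00065564, -0.00083724]), 'joint_efforts': array([ 2.46226024e-03, -5.84572220e+01,  1.05214588e+00, -2.59778774e+01,
        1.27811852e-02,  4.58891649e-03,  2.86984618e-05]), 'ee_pos': array([ 0.22739868, -0.60829397,  0.23048022]), 'ee_rot': array([-7.88986471e-04,  9.84033504e-01,  1.77981436e-01, -2.22210129e-04]), 'contact_force': array([ 0.03092917, -0.0450725 , -0.2888528 ]), 'ft_torque': array([ 0.01749799,  0.06556367, -0.04435482]), 'finger_force': 0.0, 'finger_gap': 0.9989171241893112}
```

View pics/scene0.png

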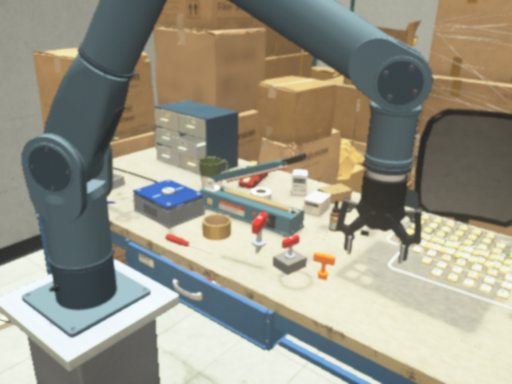

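View pics/top0.png

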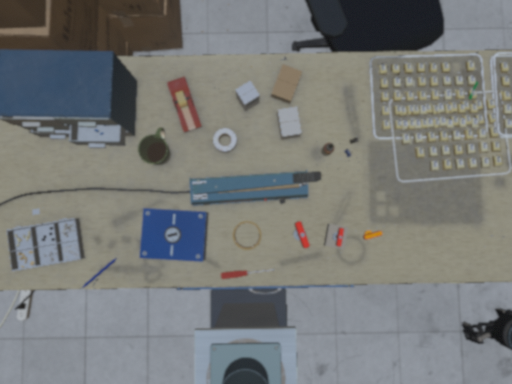

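```bash
python3 - <<'E'
import cv2,numpy as np
t=cv2.imread("pics/top0.png");s=cv2.imread("pics/scene0.png")
k=dict(interpolation=cv2.INTER_CUBIC)
a=cv2.resize(t[205:265,280:390],(400,218),**k)
b=cv2.resize(t[200:270,130:220],(400,311),**k)
c=cv2.resize(s[200:290,230:345],(400,313),**k)
d=cv2.resize(s[170:230,125:210],(400,282),**k)
o=np.zeros((600,800,3),np.uint8);o[:218,:400]=a;o[225:536,:400]=b;o[:313,400:]=c;o[315:597,400:]=d
cv2.imwrite("pics/crop0.png",o)
E
```

```text
(no output)
```

View pics/crop0.png

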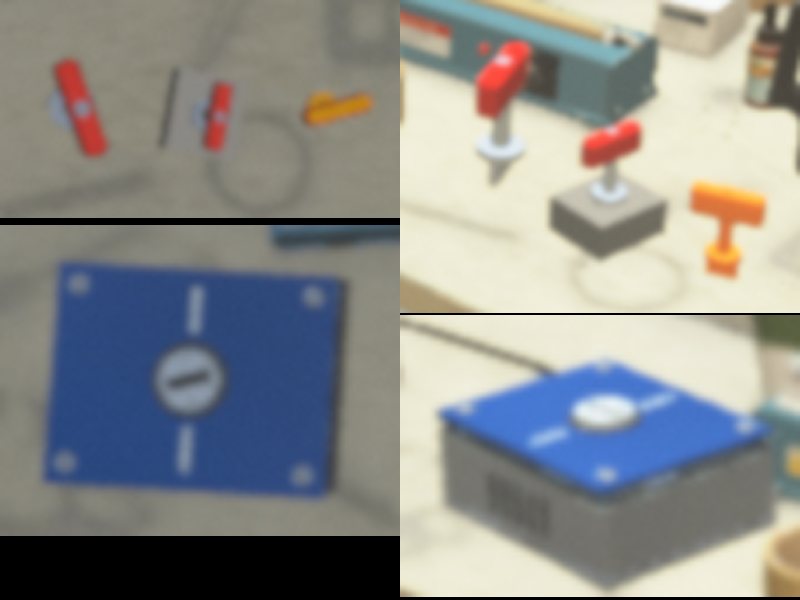

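Key-like things in the top picture: a larger red one at (302,234), a red one standing in the grey stand at (340,237), and an orange one at (373,235). Setting the orange one aside, the smaller red one at (340,237), which sits in the grey stand, is the one meant, and the crop confirms it. The box is at (174,234), with its slot about 64° clockwise of the white lines.

```bash
cat > h.py <<'E'
import cv2,numpy as np
from scipy.optimize import least_squares
from scipy.spatial.transform import Rotation as R
from plant import ctrl
P={n:ctrl.camera_params(n) for n in("scene","top")}
def proj(n,X):
    p=P[n];q=np.array(p["attitude"])
    c=(np.atleast_2d(X)-p["xyz"])@R.from_quat(q[[1,2,3,0]]).as_matrix()
    return np.c_[p["cx"]+p["fx"]*c[:,0]/-c[:,2],p["cy"]-p["fy"]*c[:,1]/-c[:,2]]
def ray(n,uv,z):
    p=P[n];q=np.array(p["attitude"])
    d=R.from_quat(q[[1,2,3,0]]).as_matrix()@[(uv[0]-p["cx"])/p["fx"],-(uv[1]-p["cy"])/p["fy"],-1]
    return p["xyz"]+d*(z-p["xyz"][2])/d[2]
def blob(im,lo,hi,roi,dark=None):
    h=cv2.cvtColor(im,cv2.COLOR_RGB2HSV).astype(int);h[...,0]=(h[...,0]+30)%180
    m=cv2.inRange(h,np.array(lo),np.array(hi));k=np.zeros_like(m);x0,y0,x1,y1=roi;k[y0:y1,x0:x1]=m[y0:y1,x0:x1]
    return k
def box(x,y,yaw,sx,sy,z0,z1):
    c,s=np.cos(yaw),np.sin(yaw)
    return np.array([[x+c*a*sx/2-s*b*sy/2,y+s*a*sx/2+c*b*sy/2,z] for a in(-1,1) for b in(-1,1) for z in(z0,z1)])
def feat(m):
    M=cv2.moments(m,True) if m.ndim==2 else cv2.moments(m)
    A=M["m00"];a,b,c=M["mu20"]/A,M["mu11"]/A,M["mu02"]/A
    return np.array([M["m10"]/A,M["m01"]/A,(a-c)/np.sqrt(a+c)*.5,b/np.sqrt(a+c)])
def fit(masks,dims,g):
    obs={n:feat(m) for n,m in masks.items()}
    f=lambda v:np.concatenate([feat(cv2.convexHull(proj(n,box(*v,*dims)).astype(np.float32)))-obs[n] for n in masks])
    r=least_squares(f,g,x_scale=[.01,.01,.1],diff_step=1e-3);return r.x,r.fun
def tool():
    s=ctrl.state();M=R.from_quat(np.array(s["ee_rot"])[[1,2,3,0]]).as_matrix()
    return np.array(s["ee_pos"]),np.arctan2(M[1,0],M[0,0]),M
def go(x,y,yaw):
    p,a,M=tool();print("tcp",p.round(4),"yaw",round(a,4)," tilt",M[:,2].round(4))
    d=M.T@(np.array([x,y,p[2]])-p);t=np.degrees((a-yaw+np.pi/2)%np.pi-np.pi/2)
    print("shift tool xy mm",(d*1000).round(1),"turn deg",t.round(2))
E
python3 - <<'E'
from h import *
I={n:cv2.imread(f"pics/{n}0.png")[:,:,::-1].copy() for n in P}
rt=blob(I["top"],(15,120,80),(37,255,255),(325,220,355,255));rs=blob(I["scene"],(15,120,80),(37,255,255),(278,230,304,252))
bt=blob(I["top"],(125,120,60),(155,255,255),(130,200,220,270));bs=blob(I["scene"],(125,120,60),(155,255,255),(125,170,210,225))
kd=(.056,.014,.064,.088);pd=(.15,.19,.0685,.0745)
for nm,t,s,d,g in(("key",rt,rs,kd,(.38,-.3,.1)),("box",cv2.morphologyEx(bt,cv2.MORPH_CLOSE,np.ones((25,25))),bs,pd,(.35,.21,0))):
    print(nm,(t>0).sum(),(s>0).sum(),feat(t)[:2].round(1))
    for mm in({"top":t},{"scene":s},{"top":t,"scene":s}):
        x,r=fit(mm,d,g);print(list(mm),x.round(4),r.round(2))
x,_=fit({"top":cv2.morphologyEx(bt,cv2.MORPH_CLOSE,np.ones((25,25)))},pd,(.35,.21,0))
c=proj("top",[*x[:2],.0825])[0];print("head px",c,proj("top",[0.2274,-.6083,.23]))
g=cv2.cvtColor(I["top"],cv2.COLOR_RGB2GRAY)
g2=g[int(c[1])-9:int(c[1])+10,int(c[0])-9:int(c[0])+10];print(g2)
E
```

```text
key 66 131 [339.6 236.8]
['top'] [ 0.4335 -0.2893 -0.1962] [-0.    0.    0.2   0.07]
['scene'] [ 0.4359 -0.2876 -0.1843] [ 0.   -0.    0.04 -0.1 ]
['top', 'scene'] [ 0.434  -0.2889 -0.1911] [-0.13 -0.18  0.19  0.09 -0.02  0.41  0.07 -0.1 ]
box 2963 820 [172.7 234.6]
['top'] [ 0.4487  0.2121 -0.0772] [-0.   -0.   -0.15 -0.02]
['scene'] [0.4456 0.2097 0.    ] [ 0.   -0.    0.32 -0.15]
['top', 'scene'] [ 0.4481  0.2121 -0.0857] [ 0.02  0.19 -0.15  0.03  0.13 -0.38  0.06 -0.12]
head px [172.03833591 234.53013457] [[477.8209323  316.89003295]]
[[ 70  69  69  70  70  69  70  70  71  75  79  77  73  70  69  69  69  69
   70]
 [ 69  69  70  69  69  69  71  72  73  75  76  74  72  72  70  70  70  69
   69]
 [ 69  70  69  69  70  74  78  86  91  95  95  90  83  78  72  69  69  69
   70]
 [ 69  69  70  72  80  89 103 115 120 122 124 119 109  97  82  73  70  70
   68]
 [ 70  71  73  83  98 117 128 136 138 140 142 140 133 120 101  83  72  68
   68]
 [ 70  72  80  99 119 137 144 145 146 147 149 149 143 134 118  98  79  68
   67]
 [ 69  73  88 112 135 146 149 149 148 149 148 144 139 134 127 110  86
[... 284 characters left out ...]
  82  85  91  97 105 113 121 130 129 110  85
   71]
 [ 71  80 101 119 120 107 101 103 112 121 128 133 138 140 137 125 101  79
   71]
 [ 70  76  92 114 127 131 130 133 137 142 147 148 149 148 140 117  91  74
   69]
 [ 70  73  83 105 126 140 146 148 149 147 148 151 150 144 129 105  82  71
   70]
 [ 71  70  76  92 115 134 146 150 149 145 143 144 141 130 111  91  75  70
   70]
 [ 71  70  74  79  97 116 130 139 140 137 134 131 123 111  92  78  72  70
   70]
 [ 69  71  70  74  80  93 104 114 118 119 115 110  99  86  77  70  70  70
   69]
 [ 71  68  71  71  72  76  80  85  92  93  90  85  79  74  69  69  70  70
   70]
 [ 70  70  70  70  70  69  71  72  77  77  75  72  71  70  69  71  70  70
   70]]
```

```bash
python3 -m creep '[[[20,-15,0],0],[[30,-22,0],0],[[30,-22,0],0],[[30,-22,0],0],[[30,-22,0],0],[[30,-22,0],0],[[30,-22,0],0],[[30,-22,0],0]]'; python3 -m creep '[[[30,-22,0],0],[[25,-20,0],0],[[12,-10,0],5],[[0,0,0],6],[[0,0,0],7],[[0,0,0],7],[[0,0,0],6],[[0,0,0],0]]' -0.4; python3 - <<'E'
from h import *
go(.434,-.289,-.191)
I=cv2.imread("pics/top0.png");g=cv2.cvtColor(I,cv2.COLOR_BGR2GRAY)
k=np.zeros_like(g);k[224:247,162:184]=g[224:247,162:184]
hd=(k>108).astype(np.uint8)*255
cn=cv2.convexHull(np.argwhere(hd)[:,::-1].astype(np.int32));
w=np.clip(k.astype(float)-75,0,60)
cl=cv2.morphologyEx(np.clip(k,75,135),cv2.MORPH_CLOSE,np.ones((5,5),np.uint8)).astype(float)-75
cl[k==0]=0
v,u=np.mgrid[:384,:512];c=np.array([(cl*u).sum(),(cl*v).sum()])/cl.sum()
print("head",c,ray("top",c,.0825),feat(cn)[:2])
r=np.hypot(u-c[0],v-c[1]);s=np.where(r<5.5,np.clip(128-g.astype(float),0,99),0)
sc=np.array([(s*u).sum(),(s*v).sum()])/s.sum();du,dv=u-sc[0],v-sc[1]
a=.5*np.arctan2(2*(s*du*dv).sum(),(s*(du**2-dv**2)).sum());print("slot ctr",sc,ray("top",sc,.0825))
p1=ray("top",sc,.0825);p2=ray("top",sc+[np.cos(a),np.sin(a)],.0825);d=p2-p1;print("slot yaw",np.arctan2(d[1],d[0]))
E
```

```text
time: 0.77
ee_pos: [0.3843, -0.3682, 0.2311]
ee_rot: [-0.0, 0.984, 0.178, -0.0]
contact_force: [0.6, -0.8, -0.6]
finger_gap: 1.0
finger_force: 0.0
time: 1.43
ee_pos: [0.4282, -0.2975, 0.231]
ee_rot: [-0.0, 0.996, -0.093, -0.0]
contact_force: [-1.2, -0.0, 0.4]
finger_gap: 0.702
finger_force: 0.0
tcp [ 0.4282 -0.2975  0.231 ] yaw -0.1866  tilt [-7.e-04  2.e-04 -1.e+00]
shift tool xy mm [ 4.1 -9.5 -0. ] turn deg 0.25
head [171.99739634 234.81350048] [0.44785216 0.21226938 0.0825    ] [172.10358974 235.62666667]
slot ctr [171.96867749 234.37006961] [0.44917091 0.21235439 0.0825    ]
slot yaw -1.3443983389979972
```

```bash
python3 -m creep '[[[4,-9.5,0],0],[[0,0,0],0],[[0,0,20],0],[[0,0,20],0],[[0,0,20],0],[[0,0,10],0],[[0,0,0],0],[[0,0,0],0]]' -0.4; python3 - <<'E'
from h import *
go(.434,-.289,-.191)
o=[]
for n,(x0,y0) in(("scene",(230,180)),("top",(285,190))):
    im=ctrl.read_camera(n)[:,:,::-1];cv2.imwrite(f"pics/{n}1.png",im);o.append(cv2.resize(im[y0:y0+90,x0:x0+100],(400,360),interpolation=cv2.INTER_CUBIC))
cv2.imwrite("pics/c1.png",np.hstack(o))
E
```

```text
time: 2.1
ee_pos: [0.4342, -0.289, 0.1614]
ee_rot: [-0.0, 0.996, -0.091, -0.0]
contact_force: [-0.3, -0.3, 0.5]
finger_gap: 0.701
finger_force: 0.0
tcp [ 0.4342 -0.289   0.1614] yaw -0.182  tilt [-5.e-04  5.e-04 -1.e+00]
shift tool xy mm [-0.2  0.   0. ] turn deg 0.52
```

View pics/c1.png

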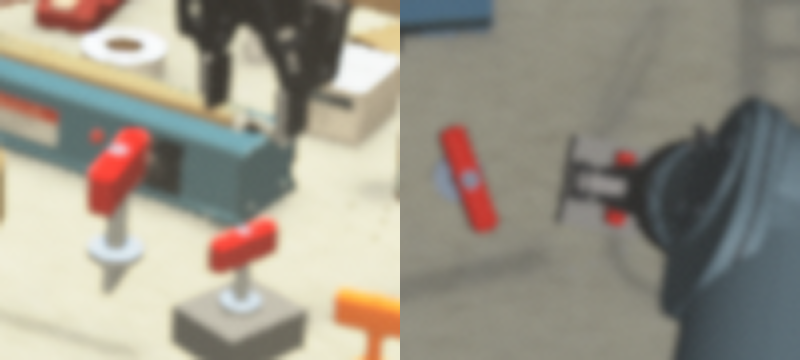

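The open fingers straddle the small red key in the stand (top crop, about (615,185)), so I'll go down and grip.

```bash
python3 -m creep '[[[0,0,20],0.5],[[0,0,20],0],[[0,0,20],0],[[0,0,20],0],[[0,0,14],0],[[0,0,8],0],[[0,0,2],0],[[0,0,0],0]]' ; python3 -m creep '[[[0,0,0],0],[[0,0,0],0],[[0,0,0],0],[[0,0,0],0],[[0,0,0],0],[[0,0,0],0],[[0,0,0],0],[[0,0,0],0]]' 1 80; python3 - <<'E'
from h import *
go(.434,-.289,-.191);s=ctrl.state();print(s["ft_torque"].round(2),s["qpos"].round(3))
E
```

```text
time: 2.87
ee_pos: [0.4345, -0.2894, 0.0577]
ee_rot: [0.0, 0.995, -0.096, 0.0]
contact_force: [0.5, 0.0, 0.0]
finger_gap: 0.699
finger_force: 0.0
time: 3.53
ee_pos: [0.4347, -0.2896, 0.0581]
ee_rot: [0.0, 0.995, -0.096, 0.001]
contact_force: [0.4, 0.0, 6.3]
finger_gap: 0.148
finger_force: 78.2
tcp [ 0.4347 -0.2896  0.0581] yaw -0.1921  tilt [ 1.2e-03 -7.0e-04 -1.0e+00]
shift tool xy mm [-0.8 -0.4 -0. ] turn deg -0.06
[ 0.16  0.24 -0.02] [ 0.528  0.586 -0.034  1.983  0.035  0.572 -1.292]
```

```bash
python3 -m creep '[[[0,0,-6],0],[[0,0,-15],0],[[0,0,-25],0],[[0,0,-30],0],[[0,0,-30],0],[[0,0,-30],0],[[0,0,-24],0],[[0,0,-10],0]]'; python3 -m creep '[[[-2,-16,0],0],[[-5,-31,0],0],[[-5,-31,0],0],[[-5,-31,0],0],[[-5,-31,0],0],[[-5,-31,0],0],[[-5,-31,0],0],[[-5,-31,0],0]]';  python3 -m creep '[[[-5,-31,0],0],[[-5,-31,0],0],[[-5,-31,0],0],[[-5,-31,0],0],[[-5,-31,0],0],[[-5,-31,0],0],[[-5,-31,0],0],[[-5,-25,0],0]]'; python3 -m creep '[[[-5,-17,0],-4],[[0,0,0],-7],[[0,0,0],-7],[[0,0,0],-7],[[0,0,0],-7],[[0,0,0],-7],[[0,0,0],-7],[[0,0,0],-7]]'; python3 -m creep '[[[0,0,0],-7],[[0,0,0],-7],[[0,0,0],-7],[[0,0,0],-7],[[0,0,0],-7],[[0,0,0],-7],[[0,0,0],-7],[[0,0,0],-7]]';python3 - <<'E'
from h import *
go(.4485,.2122,1.80);s=ctrl.state();print(s["ft_torque"].round(2),s["qpos"].round(3))
E
```

```text
time: 4.2
ee_pos: [0.4354, -0.29, 0.231]
ee_rot: [0.001, 0.995, -0.096, 0.002]
contact_force: [0.5, -0.5, -0.0]
finger_gap: 0.147
finger_force: 78.1
time: 4.87
ee_pos: [0.4413, -0.0519, 0.2267]
ee_rot: [0.0, 0.995, -0.096, -0.001]
contact_force: [0.8, 0.4, -0.5]
finger_gap: 0.152
finger_force: 78.1
time: 5.53
ee_pos: [0.4483, 0.1941, 0.2267]
ee_rot: [-0.0, 0.995, -0.095, -0.001]
contact_force: [0.8, -0.8, -0.9]
finger_gap: 0.152
finger_force: 78.1
time: 6.2
ee_pos: [0.4468, 0.209, 0.2265]
ee_rot: [0.0, 0.932, 0.361, -0.001]
contact_force: [0.1, 0.3, -0.8]
finger_gap: 0.153
finger_force: 78.2
time: 6.87
ee_pos: [0.4468, 0.209, 0.2265]
ee_rot: [-0.0, 0.654, 0.757, -0.001]
contact_force: [0.6, 0.5, 0.2]
finger_gap: 0.151
finger_force: 78.2
tcp [0.4468 0.209  0.2265] yaw 1.7165  tilt [-1.4e-03 -6.0e-04 -1.0e+00]
shift tool xy mm [ 2.9  2.1 -0. ] turn deg -4.78
[ 0.04 -0.01  0.02] [ 0.05   0.359 -0.703  1.917  0.279  0.966 -0.637]
```

```bash
python3 -m creep '[[[2.9,2.1,0],-4.8],[[0,0,10],0],[[0,0,20],0],[[0,0,25],0],[[0,0,20],0],[[0,0,8],0],[[0,0,3],0],[[0,0,0],0]]';python3 - <<'E'
from h import *
go(.4485,.2122,1.80)
o=[]
for n,(x0,y0) in(("scene",(130,150)),("top",(122,190))):
    im=ctrl.read_camera(n)[:,:,::-1];cv2.imwrite(f"pics/{n}2.png",im);o.append(cv2.resize(im[y0:y0+75,x0:x0+75] if n=="scene" else im[y0:y0+90,x0:x0+90],(400,400),interpolation=cv2.INTER_CUBIC))
cv2.imwrite("pics/c2.png",np.hstack(o))
p,a,M=tool()
for nm,X in(("tip",p-[0,0,.044]),("mouth",[.4485,.2122,.0825])):print(nm,proj("scene",X))
E
```

```text
time: 7.53
ee_pos: [0.4486, 0.2125, 0.1407]
ee_rot: [-0.0, 0.624, 0.781, -0.001]
contact_force: [-1.2, 0.1, -0.3]
finger_gap: 0.149
finger_force: 78.2
tcp [0.4486 0.2125 0.1407] yaw 1.7934  tilt [-1.4e-03 -4.0e-04 -1.0e+00]
shift tool xy mm [-0.3 -0.2  0. ] turn deg -0.38
tip [[167.54752877 184.95905525]]
mouth [[167.68605835 189.50729739]]
```

View pics/c2.png

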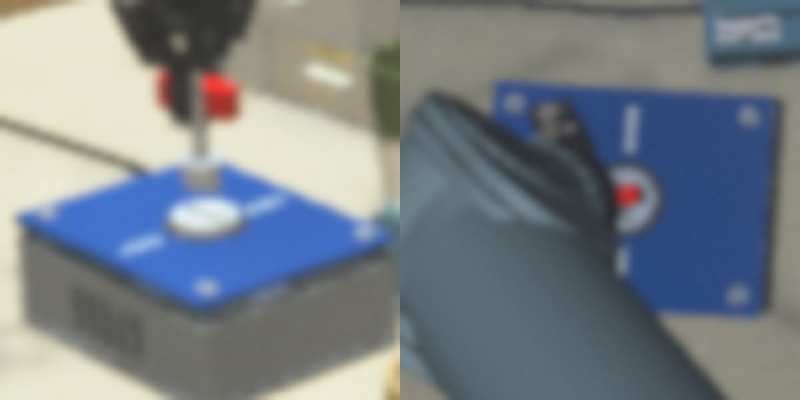

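```bash
python3 -m creep '[[[0,0,6],-0.4],[[0,0,5],0],[[0,0,3],0],[[0,0,2],0],[[0,0,2],0],[[0,0,1],0],[[0,0,1],0],[[0,0,0],0]]';python3 - <<'E'
from h import *
go(.4485,.2122,1.80);s=ctrl.state();print(s["contact_force"].round(1),s["ft_torque"].round(2))
E
```

```text
time: 8.3
ee_pos: [0.4491, 0.2126, 0.1211]
ee_rot: [-0.0, 0.621, 0.784, -0.0]
contact_force: [0.2, -0.5, -0.4]
finger_gap: 0.148
finger_force: 78.2
tcp [0.4491 0.2126 0.1211] yaw 1.8012  tilt [-2.e-04 -0.e+00 -1.e+00]
shift tool xy mm [-0.3 -0.6  0. ] turn deg 0.07
[ 0.2 -0.5 -0.4] [-0.01  0.03 -0.  ]
```

```bash
python3 -m creep '[[[0,0,2],0],[[0,0,2],0],[[0,0,2],0],[[0,0,1.5],0],[[0,0,1],0],[[0,0,1],0],[[0,0,0],0],[[0,0,0],0]]';python3 -m creep '[[[0,0,0.5],0],[[0,0,0.5],0],[[0,0,0.5],0],[[0,0,0.5],0],[[0,0,0],0],[[0,0,0],0],[[0,0,0],0],[[0,0,0],0]]';python3 - <<'E'
from h import *
go(.4485,.2122,1.80);s=ctrl.state();print(s["contact_force"].round(1),s["ft_torque"].round(2))
E
```

```text
time: 8.97
ee_pos: [0.4491, 0.2126, 0.1117]
ee_rot: [-0.0, 0.621, 0.784, -0.0]
contact_force: [-0.4, -0.1, -1.0]
finger_gap: 0.154
finger_force: 78.2
time: 9.63
ee_pos: [0.4492, 0.2126, 0.1099]
ee_rot: [0.0, 0.621, 0.784, 0.0]
contact_force: [-0.5, -0.6, 3.4]
finger_gap: 0.147
finger_force: 78.9
tcp [0.4492 0.2126 0.1099] yaw 1.8012  tilt [ 2.e-04  0.e+00 -1.e+00]
shift tool xy mm [-0.2 -0.8 -0. ] turn deg 0.07
[-0.5 -0.6  3.4] [-0.12  0.15 -0.02]
```

```bash
python3 -m creep '[[[0,0,0],-3],[[0,0,0],-5],[[0,0,0],-5],[[0,0,0],-5],[[0,0,0],-5],[[0,0,0],-5],[[0,0,0],-5],[[0,0,0],-5]]';python3 -c "
from h import *
s=ctrl.state();print(s['contact_force'].round(1),s['ft_torque'].round(2))"; python3 -m creep '[[[0,0,0],-5],[[0,0,0],-5],[[0,0,0],-5],[[0,0,0],-5],[[0,0,0],-5],[[0,0,0],-5],[[0,0,0],-5],[[0,0,0],-5]]';python3 - <<'E'
from h import *
go(.4485,.2122,3.16);s=ctrl.state();print(s["contact_force"].round(1),s["ft_torque"].round(2),s["qpos"].round(2))
o=[]
for n,(x0,y0) in(("scene",(130,150)),("top",(122,190))):
    im=ctrl.read_camera(n)[:,:,::-1];cv2.imwrite(f"pics/{n}3.png",im);o.append(cv2.resize(im[y0:y0+75,x0:x0+75] if n=="scene" else im[y0:y0+90,x0:x0+90],(400,400),interpolation=cv2.INTER_CUBIC))
cv2.imwrite("pics/c3.png",np.hstack(o))
E
```

```text
time: 10.3
ee_pos: [0.4485, 0.2122, 0.1096]
ee_rot: [-0.0, 0.33, 0.944, -0.001]
contact_force: [-3.1, -1.1, 4.1]
finger_gap: 0.152
finger_force: 78.9
[-3.1 -1.1  4.1] [-0.35  0.53 -0.  ]
time: 10.97
ee_pos: [0.4483, 0.2116, 0.1094]
ee_rot: [-0.001, -0.012, 1.0, -0.001]
contact_force: [-2.0, -2.8, 3.4]
finger_gap: 0.15
finger_force: 78.8
tcp [0.4483 0.2116 0.1094] yaw -3.1169  tilt [-0.0018 -0.0019 -1.    ]
shift tool xy mm [-0.2  0.6 -0. ] turn deg 0.36
[-2.  -2.8  3.4] [-0.72  0.62 -0.13] [ 0.18  0.66 -0.93  1.99  0.71  0.86  0.45]
```

View pics/c3.png

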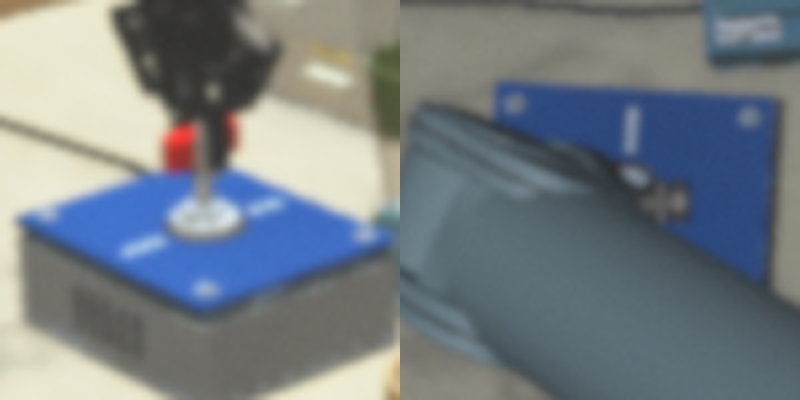

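The key is home, and by the tool's yaw the fastener should sit within a few hundredths of 0 rad. I'll press in stages and watch the force, since a misaligned crossbar would stop the panel at 2 mm.

```bash
python3 -m creep '[[[0,0,1],0],[[0,0,1],0],[[0,0,1],0],[[0,0,1],0],[[0,0,0.5],0],[[0,0,0],0],[[0,0,0],0],[[0,0,0],0]]' 1 110;python3 -c "
from h import *
go(.4485,.2122,3.16);s=ctrl.state();print(s['contact_force'].round(1),s['ft_torque'].round(2))"
```

```text
time: 11.73
ee_pos: [0.4485, 0.2117, 0.1052]
ee_rot: [-0.001, -0.009, 1.0, -0.001]
contact_force: [-4.5, -5.5, 8.2]
finger_gap: 0.141
finger_force: 108.2
tcp [0.4485 0.2117 0.1052] yaw -3.1233  tilt [-0.0011 -0.0022 -1.    ]
shift tool xy mm [-0.   0.4 -0. ] turn deg -0.01
[-4.5 -5.5  8.2] [-1.06  1.   -0.05]
```

```bash
python3 -m creep '[[[0,0,1],0],[[0,0,1],0],[[0,0,0.5],0],[[0,0,0.5],0],[[0,0,0.5],0],[[0,0,0],0],[[0,0,0],0],[[0,0,0],0]]';python3 -c "
from h import *
go(.4485,.2122,3.16);s=ctrl.state();print(s['contact_force'].round(1),s['ft_torque'].round(2))"
```

```text
time: 12.4
ee_pos: [0.4487, 0.212, 0.1034]
ee_rot: [0.0, -0.009, 1.0, -0.002]
contact_force: [-8.5, -8.5, 29.8]
finger_gap: 0.147
finger_force: 112.1
tcp [0.4487 0.212  0.1034] yaw -3.1231  tilt [ 2.0e-04 -3.5e-03 -1.0e+00]
shift tool xy mm [ 0.2  0.2 -0. ] turn deg 0.0
[-8.5 -8.5 29.8] [-2.09  2.19 -0.  ]
```

```bash
python3 -m creep '[[[0,0,0],0],[[0,0,0],0],[[0,0,0],0],[[0,0,0],0],[[0,0,0],0],[[0,0,0],0],[[0,0,0],0],[[0,0,0],0]]';python3 - <<'E'
from h import *
im=ctrl.read_camera("scene")[:,:,::-1]
a=cv2.imread("pics/scene3.png")
f=lambda i:cv2.resize(i[150:225,130:205],(400,400),interpolation=cv2.INTER_CUBIC)
cv2.imwrite("pics/c4.png",np.hstack([f(a),f(im)]))
s=ctrl.state();print(s['contact_force'].round(1),s['ft_torque'].round(2),s['ee_pos'])
E
```

```text
time: 13.07
ee_pos: [0.4487, 0.212, 0.1034]
ee_rot: [0.0, -0.009, 1.0, -0.002]
contact_force: [-9.2, -9.1, 29.3]
finger_gap: 0.14
finger_force: 112.1
[-8.8 -8.7 30. ] [-2.13  2.26 -0.05] [0.44867123 0.21195799 0.1034196 ]
```

View pics/c4.png

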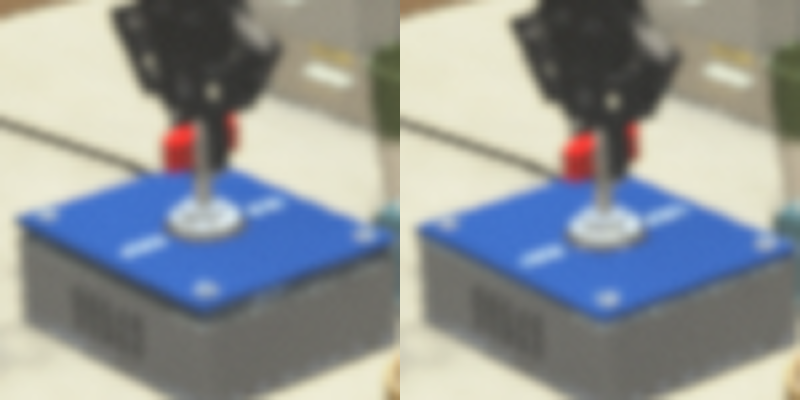

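The panel has dropped: the dark gap at (200,310) in the left crop is gone in the right one. The key stands upright in line with the white lines.

```bash
python3 -c "
from plant import ctrl
print(ctrl.hand_in())"
```

```text
the job is handed in; nothing more can be done
None
```

I handed the job in with the key gripped upright in the fastener and the panel pressed home with about 30 N at 13 s. The fastener angle is my estimate, close to 0 rad from the tool's yaw; the hand-in returned no verdict.

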